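Bed a block on the boring sled

TASK

Load the thick wooden block onto the small bed of the boring sled, lengthwise along the guide, so that it lies flat down between the low front lip and the taller rear fence and does not hang over either side of the bed. The sled is locked wherever it was last used on its guide, so feel gently for the fence, never forcing anything, then press the block down firmly by hand so that it beds before letting go. Leave the other things on the bench where they are.

Things in the scene. Friction and masses are not known exactly. Their poses are not given: they have to be found in the camera images.
- block: The thick pale wooden block: a plain cuboid 50 x 85 x 45 mm (x, y, z), about 0.14 kg (may differ by 30 %). Origin at the centre of its underside; z up, y along its length. It lies flat on the bench at the start, left of the sled, at either of two spots (the tape roll has the other).
- guide: Fixed base of the boring sled: plywood board 224 x 92 x 12 mm with a 33 mm high end block at each end and two steel rods between. Origin at the centre of its underside on the bench; x along the rods, to the rear (away from the robot), z up. The wooden sled on the rods is locked (does not yield) at an unmeasured place up to 18 mm either way along x from the middle.
- bed_middle (a point): Point of the fixed guide (x = y = 0) at the height of the sled's bed, 40 mm over the bench; x as the guide's. The flat bed is 60 mm wide (y), centred at y = 0, open at both sides, so 5 mm shows on each side of a centred block. A brass thumbscrew below bed level sticks out 43 mm to -y. This point does not follow the sled.
- fence_mean (a point): Where the fence's face is, at bed level, if the sled stands mid-travel; truly up to 18 mm nearer or farther along x, to be felt. Fence at the bed's rear end: 18 mm high, 12 thick. Lip at its front end: 5 mm high, 9 thick. Both as wide as the bed, 88 mm free between them (block 85). Rigid: touch at 5 mm/s or so, stay under 20 N; a press of 6 to 12 N beds the block.
- tape_roll: Bystander: roll of tape lying flat, 100 mm across, 25 mm high; origin at the centre of its underside.
- sanding_block: Bystander: cork sanding block 64 x 112 x 34 mm, right of the sled; origin at the centre of its underside.

How it is judged:
On the way, in this order (a step that is already met when the one before it is completed fails the run):
1. the block is lifted off the bench (height (world z) of block above 0.045 m), for 0.1 s.
2. the block lies down on the bed between lip and fence and is pressed onto it with at least 4 N (z of block in the frame of guide between 0.037 and 0.042 m and angle between block's own z axis and vertical below 0.03 rad and y of block in the frame of guide between -0.0055 and 0.0055 m and x of block in the frame of guide between -0.025 and 0.025 m and angle between the y axis of block and the x axis of guide, either way round below 0.1 rad and contact force between block and guide above 4 N), for 0.2 s.
At the end, for the whole second after the job is handed in: The block rests released and still, flat (tilt under 0.03 rad) on the bed between lip and fence: underside 37 to 42 mm above the guide's underside, length within 0.1 rad of the guide's x axis, centre within 5.5 mm of its middle line in y and 25 mm of its middle in x (z of block in the frame of guide between 0.037 and 0.042 m and angle between block's own z axis and vertical below 0.03 rad and y of block in the frame of guide between -0.0055 and 0.0055 m and x of block in the frame of guide between -0.025 and 0.025 m and angle between the y axis of block and the x axis of guide, either way round below 0.1 rad and linear speed of block below 0.01 m/s and contact force between block and the fingers below 0.1 N); the robot touches nothing.
It fails at once if the block is forced against the sled or its guide with more than 30 N (contact force between block and guide above 30 N).
It fails at once if the gripper presses on the sled or its guide with more than 30 N (contact force between the arm and guide above 30 N).
It fails at once if the fingers press on the sled or its guide with more than 30 N (contact force between the fingers and guide above 30 N).
It fails at once if a bystander (tape roll, sanding block) is shifted by more than 30 mm (distance of any of tape_roll, sanding_block from where it was at the start of the episode above 0.03 m).
It also fails if it takes over 38 s, if anything falls off the work surface, if the arm or the gripper's body presses on something with over 40 N, if the wrist force passes 120 N, or if a joint passes its speed limit or range.

ROBOT

A 7-joint arm with a two-finger parallel gripper is mounted at the origin on a cart in front of the work surface, level with it; the furniture and walls round the work are solid. World frame = base frame: x ahead of the robot, y to its left, z up, the work surface at z = 0. Lengths are in m, angles in rad, forces in N, time in s.
With the tool pointing down it reaches from about 0.4 to 0.9 m from the base axis. Payload 5.6 kg.
Tool frame: the origin (TCP) lies midway between the tips of the shut fingers; the grasp point (between the pads) lies 19 mm behind it; y points along the fingers, z is the direction in which the jaws open and shut, and the axes are right-handed (so a half turn about y gives the same grasp; the last joint's range is limited). The gripper opens to 92 mm and grips with 3 to 60 N. Pads are 20 mm wide; open, the fingers measure 128 mm over their backs; the gripper's body (75 mm by 189 mm) begins 69 mm behind the grasp point.
Start: joints at [1.126, 0.468, -0.012, 1.603, 0.006, 1.071, -0.056], TCP at [0.254, -0.598, 0.215] pointing down, gripper open.
Joint ranges: [-2.53, 2.53], [-0.31, 2.02], [-1.57, 1.55], [0.28, 2.44], [-1.29, 4.43], [0.15, 1.84], [-2.92, 2.92]. Speed limits (rad/s): [2.57, 2.57, 3.14, 3.14, 3.14, 3.14, 3.14].

INTERFACE

Orientations are given as a 3x3 rotation matrix whose columns are the frame's x, y, z axes.
In Python, from station import env, effector, solver, viewer, workorder, search_frame, tip_of gives the robot as it stands. Calls block until the motion is done:
- env.reach(position, orientation): joint-space move of the TCP to a pose.
- env.movel(position, frame=None, rate=0.15): straight line of the TCP; frame=None keeps the orientation; rate is the mean speed in m/s.
- env.goto_joints(angles): joint-space move.
- effector.release() and effector.grasp(squeeze=None): open the fingers fully, or close them until they stop; squeeze is the grip in N (None keeps the last).
- env.pause(seconds).
- solver.inverse_kinematics(position, orientation): joint angles nearest the present ones, or None.
- env.sense(): the state.
- viewer.read_camera(name): name is "scene" or "top"; returns (picture, depth): 384x512x3 uint8, red, green, blue; 384x512 float32, m along the optical axis (not along the pixel's ray), 0 where there is no reading.
- viewer.camera_info(name): a dict with "intrinsics" (3x3 intrinsics, pixels), "dist_coeffs" ([k1, k2, p1, p2, k3] as OpenCV has them; the pictures are not rectified), "eye" and "rotation" of the camera in the world. Camera axes: x right, y up, looking along -z (the intrinsics and any distortion apply to the point x, -y, -z); pixel columns grow to the right and rows downward; lengths in m; the calibration is good to about 2 mm. A picture is of the moment at which its call begins. camera_info takes no time and is no camera call.
A pose or a line that the arm cannot do raises env.PlanningError and nothing moves.
- workorder.finish_job(): hands the job in, once; it reports no verdict.
Trained networks look in the newest picture that a camera, given by its name, has taken for a name from the list of things; names that differ only in an ending like _2 or _b are one class to them, and where a whole thing is asked for, a point or a joint stands for the part that bears it (a point fixed in the world has none). Each returns a list of dicts, best first, with "score" (0 to 1); they miss things now and then, are a little off and sometimes report something else, mostly with a low value. They report only what shows in the picture. A call takes as long as a camera call.
- search_frame(camera, name): "at" ([x, y, z] in m, in world coordinates, good to about 4 mm: the middle of the surface that is visible of it).
- tip_of(camera, name): "at" ([x, y, z] in m, in world coordinates, good to about 4 mm: a listed point, or the origin of a listed thing).
The state is a dict: "t": time; "joint_positions": joint angles; "joint_velocities": joint speeds; "tau": joint torques, N m; "ee_pos": TCP position; "tcp_rot": TCP orientation; "wrist_force": force on the tool from outside, world axes, zero at the start; "moment": the same for the moment, N m; "gripper_width": finger opening in m.
Only numpy, scipy, OpenCV 4.12 (cv2) and the standard library are available. Lean on these libraries where they do the work, as an engineer would, in place of code of your own. Each camera call takes 0.05 s, during which the arm holds its last target.

## Working session

There is one attempt and no reset: what is moved stays moved. The work goes in short steps, each a Python script; the robot and the scene stay as the last script left them, time stands still between calls to the robot, and variables do not carry over. Pictures are saved under pics/ and viewed, and the job is handed in when it is done.

```bash
ls; mkdir -p pics
python3 - <<'E'
from station import env, effector, solver, viewer, workorder, search_frame, tip_of
import cv2, numpy as np
s=env.sense(); print(s['t'],s['ee_pos'],s['tcp_rot'],s['gripper_width'])
for c in ("scene","top"):
    p,d=viewer.read_camera(c); cv2.imwrite(f'pics/a_{c}.png',p[:,:,::-1]); np.savez(f'pics/a_{c}.npz',p=p,d=d)
    print(c,viewer.camera_info(c))
for n in ("block","guide","tape_roll","bed_middle"):
    print(n,[ (np.round(r['at'],4),round(r['score'],2)) for r in tip_of("top",n)][:3])
print('block sf',[ (np.round(r['at'],4),round(r['score'],2)) for r in search_frame("top","block")][:3])
print(env.sense()['t'])
E
```

```text
pics
0.0 [ 0.2538974  -0.59774106  0.21363116] [[-9.20407701e-01 -8.11520099e-04  3.90959084e-01]
 [-3.90959900e-01  1.54583161e-03 -9.20406414e-01]
 [ 1.42571392e-04 -9.99998476e-01 -1.74006714e-03]] 0.09211188720717114
scene {'intrinsics': array([[382.57868369,   0.        , 255.99571066],
       [  0.        , 382.57868369, 193.72346383],
       [  0.        ,   0.        ,   1.        ]]), 'dist_coeffs': array([-0.02191598,  0.        ,  0.        ,  0.        ,  0.        ]), 'eye': array([0.10342244, 0.59123742, 0.90897789]), 'rotation': array([[-0.84978424,  0.37713638, -0.36828643],
       [-0.5270657 , -0.61887389,  0.5824061 ],
       [-0.00827633,  0.68903067,  0.72468493]])}
top {'intrinsics': array([[466.65983423,   0.        , 253.12323568],
       [  0.        , 466.65983423, 187.96410794],
       [  0.        ,   0.        ,   1.        ]]), 'dist_coeffs': array([-0.06816285,  0.        ,  0.        ,  0.        ,  0.        ]), 'eye': array([ 0.31307607, -0.07733944,  1.26119589]), 'rotation': array([[-0.00445454,  0.98437775, -0.17601307],
       [-0.99993606, -0.00621433, -0.00944812],
       [-0.01039432,  0.17595973,  0.98434249]])}
block [(array([4.819e-01, 8.730e-02, 4.000e-04]), 0.6), (array([ 0.6133, -0.1569,  0.0416]), 0.53)]
guide [(array([ 0.571 , -0.1508, -0.0017]), 0.56)]
tape_roll [(array([0.4986, 0.2422, 0.0005]), 0.79)]
bed_middle [(array([ 0.5736, -0.1555,  0.0393]), 0.66)]
block sf [(array([0.4778, 0.0884, 0.0458]), 0.59), (array([ 0.5649, -0.1549,  0.0301]), 0.5), (array([ 0.5209, -0.4039,  0.0377]), 0.49)]
0.35
```

View pics/a_top.png

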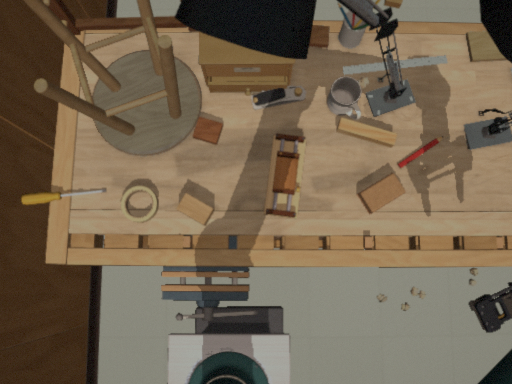

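View pics/a_scene.png

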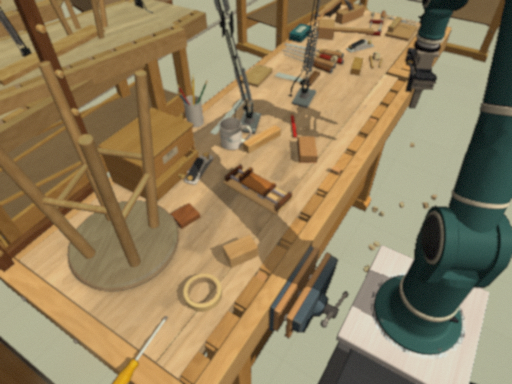

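```bash
cat > h.py <<'E'
import cv2, numpy as np
def world(info,d):
    h,w=d.shape; K=info['intrinsics']
    u,v=np.meshgrid(np.arange(w),np.arange(h))
    n=cv2.undistortPoints(np.stack([u,v],-1).reshape(-1,1,2).astype(float),K,info['dist_coeffs']).reshape(h,w,2)
    c=np.stack([n[...,0]*d,-n[...,1]*d,-d],-1)
    return c@np.array(info['rotation']).T+info['eye']
def rect(P,m):
    q=P[m][:,:2]; return cv2.minAreaRect((q*1000).astype(np.float32))
E
python3 - <<'E'
from station import viewer
from h import *
for c in ("top","scene"):
    z=np.load(f'pics/a_{c}.npz'); P=world(viewer.camera_info(c),z['d']); ok=z['d']>0
    def roi(x0,x1,y0,y1): return ok&(P[...,0]>x0)&(P[...,0]<x1)&(P[...,1]>y0)&(P[...,1]<y1)
    m=roi(.38,.58,.02,.16)
    zz=P[...,2]; print(c,'bench z',np.median(zz[roi(.4,.6,.0,.3)&(zz<.01)]))
    mm=m&(zz>.038)&(zz<.055); print('block',mm.sum(),np.median(zz[mm]),rect(P,mm))
    g=roi(.4,.75,-.26,-.06)
    for a,b in ((.006,.018),(.027,.0365),(.0365,.0425),(.0425,.05),(.05,.065)):
        q=g&(zz>a)&(zz<b); print(a,b,q.sum(),rect(P,q) if q.sum()>5 else '')
E
```

```text
top bench z 0.0005851014302418189
block 610 0.04574610553196634 ((478.3040771484375, 89.01310729980469), (86.02371215820312, 50.049095153808594), 60.23893737792969)
0.006 0.018 1291 ((572.3783569335938, -164.03416442871094), (192.3438262939453, 338.5674133300781), 89.72492980957031)
0.027 0.0365 424 ((570.1836547851562, -154.5015411376953), (82.13729858398438, 220.22268676757812), 82.01969146728516)
0.0365 0.0425 599 ((568.1624145507812, -147.49874877929688), (74.19780731201172, 215.0791015625), 85.04886627197266)
0.0425 0.05 233 ((567.8340454101562, -152.34762573242188), (59.61292266845703, 99.41789245605469), 82.49503326416016)
0.05 0.065 114 ((573.2212524414062, -153.7241668701172), (59.3454475402832, 109.47174835205078), 83.2884292602539)
scene bench z -0.0011130872946791825
block 481 0.04415710254851679 ((475.1272888183594, 89.37504577636719), (83.69316864013672, 51.66862106323242), 61.28572082519531)
0.006 0.018 631 ((566.8134765625, -148.85107421875), (94.52144622802734, 221.58401489257812), 81.93772888183594)
0.027 0.0365 267 ((570.18017578125, -152.40489196777344), (80.53392791748047, 224.35194396972656), 81.63786315917969)
0.0365 0.0425 363 ((545.507080078125, -147.5506134033203), (61.787864685058594, 162.78082275390625), 83.7965316772461)
0.0425 0.05 66 ((569.6527709960938, -150.5150909423828), (58.132301330566406, 108.16175079345703), 81.92089080810547)
0.05 0.065 70 ((618.62744140625, -159.8795928955078), (62.33154296875, 14.403538703918457), 82.05377960205078)
```

The two pictures agree: the block is at top px (196,208), with the tape roll left of it at (139,203). The sled is at px (286,172), its fence towards the rear, and the sanding block is at (381,192). I'll refine the guide's axes and check for tall obstacles.

Run:
```python
from station import viewer
from h import *
for c in ("top","scene"):
    z=np.load(f'pics/a_{c}.npz'); P=world(viewer.camera_info(c),z['d']); ok=z['d']>0
    zz=P[...,2]
    o=np.array([.571,-.153]); 
    best=[]
    for yaw in np.radians([-8.]):
        X=np.array([np.cos(yaw),np.sin(yaw)]);Y=np.array([-X[1],X[0]])
        a=(P[...,:2]-o)@X; b=(P[...,:2]-o)@Y
        near=ok&(abs(a)<.14)&(abs(b)<.075)
        for nm,l,h in (('board',.007,.017),('rods/endtop',.027,.036),('bed',.0375,.0425),('lip',.0435,.048),('fence',.053,.064)):
            m=near&(zz>l)&(zz<h)
            if m.sum()<8: print(c,nm,m.sum());continue
            print(c,nm,m.sum(),'a',np.round(np.percentile(a[m],[1,5,50,95,99])*1000,1),'b',np.round(np.percentile(b[m],[1,5,50,95,99])*1000,1), 'z',np.round(np.median(zz[m])*1000,1))
    # tall things in region
    for xr in np.arange(.3,.9,.1):
        print(np.round(xr,1),[round(float(zz[ok&(abs(P[...,0]-xr)<.05)&(abs(P[...,1]-yr)<.05)].max(initial=-1)),2) for yr in np.arange(-.6,.41,.1)])
    if c=='top':
        p=z['p'][:,:,::-1]; cv2.imwrite('pics/crop_top.png',cv2.resize(p[120:230,180:320],None,fx=5,fy=5,interpolation=cv2.INTER_CUBIC))
```

```text
top board 1158 a [-111.1  -94.3  -15.4   92.7  101.4] b [-45.7 -43.7   2.5  44.3  46. ] z 12.6
top rods/endtop 403 a [-110.  -108.6  -34.   106.7  108.8] b [-40.  -36.   -0.3  33.8  38.8] z 31.8
top bed 555 a [-1.071e+02 -4.190e+01  1.000e-01  4.190e+01  4.580e+01] b [-29.2 -26.4   0.4  27.9  30.1] z 40.2
top lip 139 a [-52.2 -51.2 -21.6  44.8  45.8] b [-28.8 -27.3   1.2  26.4  29.6] z 44.7
top fence 102 a [43.6 44.4 49.3 55.6 56. ] b [-28.6 -26.    1.3  27.6  30. ] z 58.3
0.3 [0.38, 0.39, 0.01, 0.01, 0.01, 0.01, 0.01, 0.01, 0.01, 0.01, 0.01]
0.4 [0.01, 0.01, 0.02, 0.01, 0.01, 0.01, 0.01, 0.05, 0.03, 0.03, 0.01]
0.5 [0.01, 0.04, 0.79, 0.03, 0.05, 0.81, 0.05, 0.05, 0.03, 0.03, 0.02]
0.6 [0.01, 0.04, 0.82, 0.82, 0.06, 0.83, 0.83, 0.01, 0.04, 0.5, 0.01]
0.7 [0.01, 0.04, 0.08, 0.58, 0.64, 0.04, 0.03, 0.5, 0.24, 0.48, 0.04]
0.8 [0.01, 0.13, 0.41, 0.57, 0.17, 0.17, 0.17, 0.29, 0.29, 0.35, 0.45]
0.9 [0.01, 0.01, 0.03, 0.14, 0.02, 0.17, 0.17, 0.17, 0.34, 0.34, 0.42]
scene board 592 a [-112.8 -110.3  -30.3   95.6  102.4] b [-42.6 -36.6  29.3  46.5  48.4] z 11.2
scene rods/endtop 252 a [-112.6 -111.3  -51.9  105.6  108.9] b [-37.2 -33.5   9.1  36.2  40.2] z 31.7
scene bed 327 a [-55.  -50.3  -3.2  41.4  47.5] b [-28.3 -25.9   1.4  29.7  32. ] z 39.5
scene lip 40 a [-55.1 -54.1 -48.2  44.9  48. ] b [-26.7 -26.4   2.3  29.8  31.3] z 45.2
scene fence 51 a [41.7 43.5 48.4 54.3 55.2] b [-29.2 -24.9   4.8  30.5  30.8] z 57.1
0.3 [0.53, 0.55, 0.0, 0.0, 0.01, 0.0, 0.0, 0.0, 0.0, 0.0, 0.0]
0.4 [0.01, 0.0, 0.02, 0.0, 0.0, 0.0, 0.01, 0.05, 0.03, 0.03, 0.0]
0.5 [0.0, 0.04, 0.04, 0.03, 0.05, 0.05, 0.05, 0.05, 0.03, 0.03, 0.02]
0.6 [0.01, 0.03, 0.04, 0.0, 0.06, 0.06, 0.01, 0.0, 0.03, 0.5, 0.0]
0.7 [0.01, 0.03, 0.07, 0.54, 0.54, 0.04, 0.03, 0.5, 0.24, 0.42, 0.04]
0.8 [0.01, 0.1, 0.4, 0.54, 0.17, 0.17, 0.17, 0.29, 0.28, 0.34, 0.44]
0.9 [0.01, 0.0, 0.18, 0.14, 0.17, 0.17, 0.17, 0.17, 0.5, 0.24, 0.03]
```

View pics/crop_top.png

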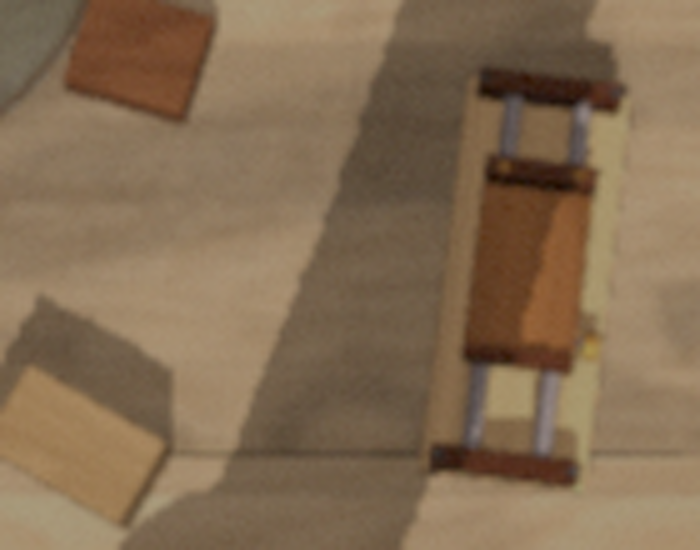

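```bash
cat >> h.py <<'E'
def R(jaw_deg):
    a=np.radians(jaw_deg); y=np.array([0,0,-1.]); z=np.array([np.cos(a),np.sin(a),0]); return np.column_stack([np.cross(y,z),y,z])
YAW=-8.0
GX=np.array([np.cos(np.radians(YAW)),np.sin(np.radians(YAW)),0]); GY=np.array([-GX[1],GX[0],0])
G0=np.array([.5701,-.1521,0])
E
python3 - <<'E'
from station import *
from station import env, effector, solver, viewer
from h import *
def st(n):
    s=env.sense(); print(n,round(s['t'],2),np.round(s['ee_pos'],4),np.round(s['wrist_force'],2),round(s['gripper_width'],4))
Rg=R(-29.3); B=np.array([.477,.0892,0])
env.reach([.24,-.43,.25],R(-65)); st('wp')
env.reach(B+[0,0,.13],Rg); st('above')
env.movel(B+[0,0,.013],rate=.12); st('down')
effector.grasp(squeeze=30); st('grasp')
env.movel(B+[0,0,.15],rate=.12); st('lift')
p,d=viewer.read_camera("scene"); cv2.imwrite('pics/b_scene.png',p[:,:,::-1])
E
```

```text
wp 1.07 [ 0.2402 -0.4314  0.2505] [-0.21 -0.83 -0.45] 0.0918
above 3.17 [0.4773 0.088  0.13  ] [ 0.83 -1.13  0.8 ] 0.0922
down 4.29 [0.4775 0.0894 0.0135] [ 1.19 -0.42  1.13] 0.0916
grasp 5.0 [0.477  0.0892 0.013 ] [ 0.15 -0.65  1.76] 0.0498
lift 6.29 [0.4765 0.089  0.1493] [ 0.41  0.38 -1.55] 0.0499
```

View pics/b_scene.png

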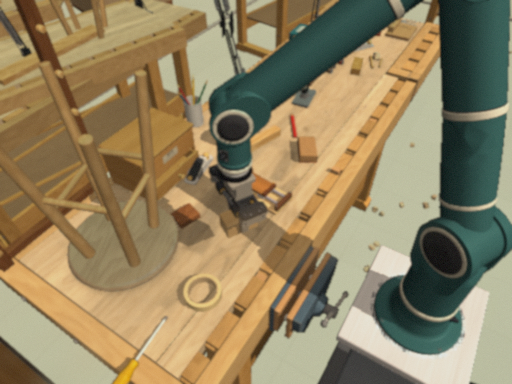

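The block is held at px (230,222) with the jaws at 49.9 mm. Next I carry it over and feel for the fence.

Run:
```python
from station import env, effector, solver, viewer
from h import *
def st(n):
    s=env.sense(); f=s['wrist_force']; e=s['ee_pos']-G0; print(n,round(s['t'],2),'a %.2f b %.2f z %.2f'%(e@GX*1e3,e@GY*1e3,e[2]*1e3),'F',np.round([f@GX,f@GY,f[2]],2)); return f
Rp=R(YAW-90)
def T(a,z,b=0): return G0+GX*a+GY*b+np.array([0,0,z])
env.reach(T(-.007,.13),Rp); st('over')
env.movel(T(-.007,.064),rate=.08); env.pause(.3); f0=np.mean([st('base')@GX for _ in range(1)])
F0=env.sense()['wrist_force']
a=-.007
hit=False
while a<.016:
    a+=.001; env.movel(T(a,.064),rate=.005)
    f=st(''); 
    if (f-F0)@GX<-3: hit=True; break
print('hit',hit,a)
p,d=viewer.read_camera("top"); cv2.imwrite('pics/c_top.png',cv2.resize(p[100:230,200:370,::-1],None,fx=4,fy=4,interpolation=cv2.INTER_CUBIC)); np.savez('pics/c_top.npz',p=p,d=d)
```

```text
over 7.34 a -7.43 b 2.22 z 129.83 F [ 0.18 -0.1  -1.85]
base 8.62 a -6.79 b -0.10 z 64.40 F [-0.56 -0.73 -2.29]
 8.97 a -5.97 b -0.01 z 63.98 F [-0.22  0.55 -2.14]
 9.32 a -4.98 b 0.03 z 63.97 F [-0.49  0.76 -1.45]
 9.67 a -3.97 b -0.01 z 63.99 F [ 0.16 -0.61 -1.96]
 10.02 a -2.96 b 0.02 z 63.99 F [ 0.69 -0.16 -0.94]
 10.37 a -1.97 b 0.02 z 64.00 F [-0.13  0.86 -1.63]
 10.72 a -0.98 b 0.02 z 63.99 F [ 0.07 -0.08 -1.05]
 11.07 a 0.03 b 0.00 z 63.99 F [-0.64 -0.25 -2.24]
 11.42 a 1.02 b 0.02 z 63.99 F [-0.63  0.01 -1.22]
 11.77 a 1.56 b 0.00 z 63.88 F [-0.94 -0.44 -1.18]
 12.12 a 1.67 b -0.07 z 63.64 F [-4.8   0.01  0.62]
hit True 0.003
```

View pics/c_top.png

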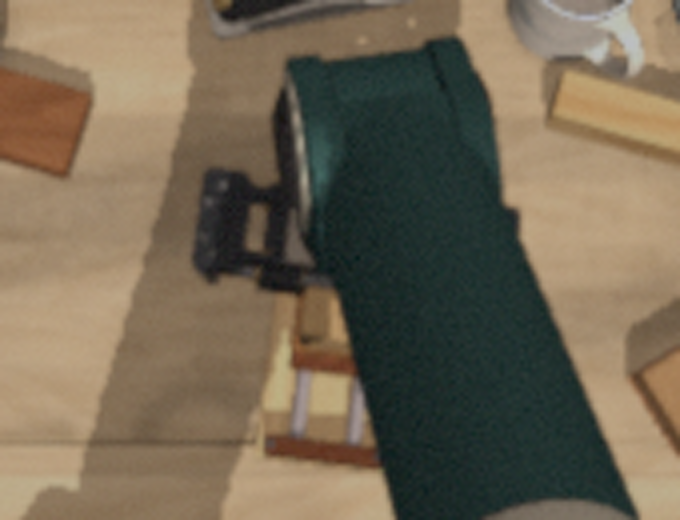

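Contact came at a ≈ 1.5 mm; the cameras had predicted about 2. I'll back off 1.5 mm and lower gently.

Run:
```python
from station import env, effector, solver, viewer
from h import *
def st(n):
    s=env.sense(); f=s['wrist_force']; e=s['ee_pos']-G0; print(n,round(s['t'],2),'a %.2f b %.2f z %.2f'%(e@GX*1e3,e@GY*1e3,e[2]*1e3),'F',np.round([f@GX,f@GY,f[2]],2)); return f
def T(a,z,b=0): return G0+GX*a+GY*b+np.array([0,0,z])
env.movel(T(0,.064),rate=.005); env.pause(.2); F0=st('backed')
z=.064; env.movel(T(0,.0605),rate=.008); st('');z=.0605
while z>.048:
    z-=.001; env.movel(T(0,z),rate=.007); f=st('')
    if np.linalg.norm((f-F0))>4: break
print('stop',z)
```

```text
backed 13.12 a 0.13 b 0.01 z 64.05 F [ 0.37 -0.33 -1.49]
 13.71 a -0.01 b 0.02 z 60.46 F [ 0.63 -0.   -1.37]
 14.0 a -0.04 b 0.01 z 59.46 F [-0.58  0.05 -1.97]
 14.29 a -0.05 b -0.00 z 58.44 F [ 0.01 -0.61 -2.15]
 14.58 a -0.04 b -0.03 z 57.45 F [ 0.73 -0.45 -1.97]
 14.88 a -0.08 b -0.02 z 56.40 F [ 0.79 -0.76 -1.91]
 15.17 a -0.05 b 0.04 z 55.41 F [ 0.51  0.27 -1.63]
 15.46 a -0.02 b 0.02 z 54.46 F [-0.18 -0.14 -0.89]
 15.75 a -0.02 b -0.01 z 53.44 F [-0.35  0.66 -1.23]
 16.04 a 0.16 b 0.01 z 53.15 F [-1.73 -0.5   5.23]
stop 0.05249999999999999
```

The block passed the lip and reached bed height (53.1 mm, expected 53). Next is the press, about 9 N.

Run:
```python
from station import env, effector, solver, viewer
from h import *
def st(n):
    s=env.sense(); f=s['wrist_force']; e=s['ee_pos']-G0; print(n,round(s['t'],2),'a %.2f b %.2f z %.2f'%(e@GX*1e3,e@GY*1e3,e[2]*1e3),'F',np.round([f@GX,f@GY,f[2]],2)); return f
def T(a,z,b=0): return G0+GX*a+GY*b+np.array([0,0,z])
z=.0525
st('now')
for i in range(6):
    f=np.mean([env.sense()['wrist_force'][2] for _ in range(3)])
    if f>7.5: break
    z-=.0003; env.movel(T(0,z),rate=.005); st('press %.4f'%z)
env.pause(.8); st('held')
effector.release(); st('rel')
env.movel(T(0,.054),rate=.05)
env.movel(T(0,.16),rate=.12); st('up')
s=env.sense()
env.reach([.40,.20,.30],R(-60)); st('away')
for c in ("top","scene"):
    p,d=viewer.read_camera(c); np.savez(f'pics/d_{c}.npz',p=p,d=d)
    if c=='top': p=cv2.resize(p[100:230,200:370],None,fx=4,fy=4,interpolation=cv2.INTER_CUBIC)
    cv2.imwrite(f'pics/d_{c}.png',p[:,:,::-1])
    z=np.load(f'pics/d_{c}.npz'); P=world(viewer.camera_info(c),d); ok=d>0
    a=(P-G0)@GX;b=(P-G0)@GY; m=ok&(abs(a)<.08)&(abs(b)<.05)&(P[...,2]>.075)&(P[...,2]<.1)
    print(c,m.sum(),np.median(P[...,2][m]) if m.any() else '')
    if m.sum()>10:
        print(cv2.minAreaRect((np.stack([a[m],b[m]],-1)*1e3).astype(np.float32)))
        A=np.c_[a[m],b[m],np.ones(m.sum())]; k=np.linalg.lstsq(A,P[...,2][m],rcond=None)[0]; print('slope',k)
```

```text
now 16.04 a 0.16 b 0.01 z 53.15 F [-1.73 -0.5   5.23]
press 0.0522 16.29 a 0.17 b -0.01 z 53.15 F [-2.38  0.61  7.61]
held 17.09 a 0.15 b 0.00 z 53.13 F [-1.52 -0.45  7.23]
rel 17.85 a 0.01 b 0.01 z 52.18 F [-0.11  1.13 -0.23]
up 19.13 a -0.60 b -0.07 z 159.21 F [ 0.17 -0.61  0.24]
away 20.67 a -216.44 b 323.88 z 299.61 F [-0.27  0.38  0.05]
top 639 0.08566954061479204
((1.0112724304199219, 0.40349578857421875), (49.86423873901367, 86.01979064941406), 89.58091735839844)
slope [0.00436542 0.00877121 0.08568663]
scene 256 0.08386932566076516
((-4.089183807373047, 1.7125816345214844), (80.2350845336914, 56.677555084228516), 0.12112905830144882)
slope [ 0.00387943 -0.03028175  0.08346124]
```

View pics/d_top.png

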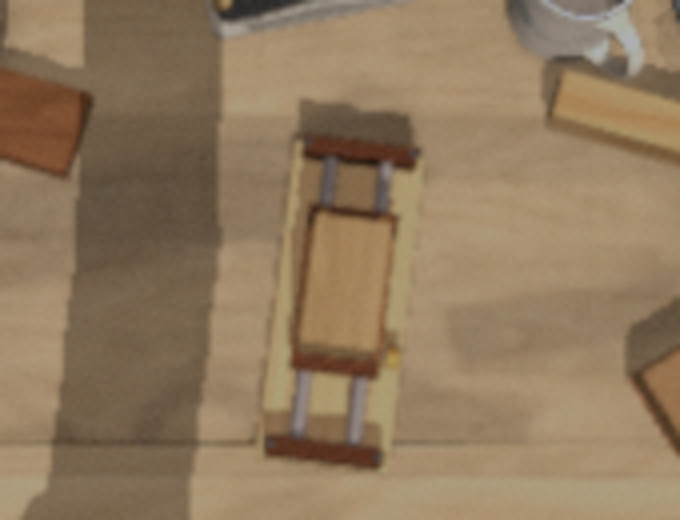

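View pics/d_scene.png

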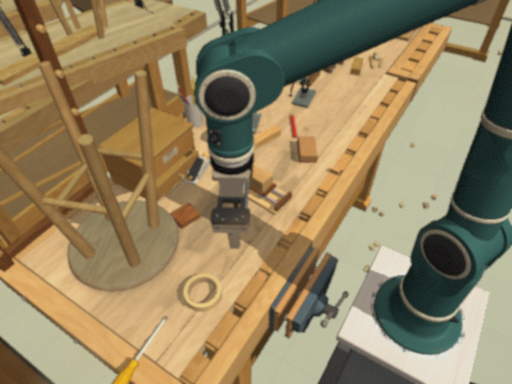

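The top picture shows the block seated between the lip (335,365) and the fence (350,215), with sled wood showing at both sides. In depth its top is at 85.7 mm, so the underside is at about 40 mm. It is about 1 mm off the middle line. I'm handing in.

Run:
```python
from station import env, workorder
print(env.sense()['t']); print(workorder.finish_job())
```

```text
20.7667
the job is handed in; nothing more can be done
None
```

The block is on the sled's bed, flat between the lip and the fence, and the job was handed in at about 20.8 s of the 38 s allowed. The hand-in reports no verdict, so the result rests on my own checks.

- **Feeling for the fence:** I carried the block with its underside about 11 mm above the bed. It touched the fence at about 5 N, within 0.5 mm of where the cameras put it. I then backed off 1.5 mm and lowered it past the lip.
- **Pressing:** I pressed with about 9 N, counting the block's own weight, and held for 0.8 s before letting go. A small 1.5–2.4 N force along the guide during the press suggests the block was lightly touching one end.
- **Last check, top camera:**
  - The block's top was at 85.7 mm, so its underside is at about 40 mm.
  - Tilt was about 0.01 rad, and its length was within 0.01 rad of the guide's line.
  - It sat about 1 mm off the guide's middle line and about 1 mm along it.
- **Disagreement:** The scene camera gave a tilt of about 0.03 rad and a size of 80 x 57 mm. The arm was partly in its way and it saw few points, so I trusted the top camera.
- **Bystanders:** I planned no contact with the tape roll or the sanding block. Both look unmoved in the pictures, but I did not measure them again.

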